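Rack the lathe tool holder in its tight row

ROBOT

A 6-joint arm with a two-finger parallel gripper is mounted at the origin on the work surface. World frame = base frame: x ahead of the robot, y to its left, z up, the work surface at z = 0. Lengths are in m, angles in degrees, forces in N, time in s.
With the tool pointing down it reaches from about 0.35 to 0.875 m from the base axis. Payload 4.2 kg.
Tool frame: the origin (TCP) lies between the finger pads; the fingertips stand 11 mm ahead of it and the grasp point (between the pads) lies 8 mm behind it; z points along the fingers, y is the direction in which the jaws open and shut (so a half turn about z gives the same grasp; the last joint's range is limited). The gripper opens to 87 mm and grips with 3 to 60 N. Pads are 19 mm wide; open, the fingers measure 117 mm over their backs; the gripper's body (75 mm by 190 mm) begins 51 mm behind the grasp point.
Start: joints at [84.546, 22.042, 0.453, 0, -68.411, -14.817], TCP at [0.217, 0.586, 0.234] pointing down, gripper open.
Joint ranges: [-179.83, 179.83], [-69.29, 118.12], [-61.27, 80.66], [-181.25, 117.63], [-171.15, -9.14], [-177.46, 177.46]. Speed limits (degrees/s): [159.86, 159.86, 180, 180, 180, 180].

INTERFACE

Orientations are given as a 3x3 rotation matrix whose columns are the frame's x, y, z axes.
In Python, from station import sense, capture, get_calibration, finish_job, search_frame, cut_out gives the robot as it stands.
- The arm moves only by the tool arm_command, never from a script. Its argument "rows" is a list of rows, each an object with "fingers": the opening in per cent of the stroke, from 0 (shut) to 100 (fully open); "travel": the shift along the tool's x, y, z in cm, a list of three; "roll": the turn about the tool's z in degrees. A call has 1 to 10 rows; each row is the pose to reach, as a shift and turn from the pose commanded when the call began, along the tool's axes at that moment; what a row does not reach only later rows make up. A row lasts 1/10 s, in which the tool goes at most 50 mm and 8.59 degrees, less where a joint would pass 70% of its speed; a pose out of reach is approached as far as the arm can. A call with a gripper value outside its range is refused whole. The fingers move at their own pace and stop on an object; the grip force is fixed at half the most. Time passes only in rows, so rows that repeat a pose let the fingers close. It gives the time, the measured TCP pose, the force and the opening at its end, in the units of the state.
- sense(): the state, without advancing time (a new reading comes with each control period).
- capture(name): name is "scene" or "top" or "wrist"; returns (picture, depth): 400x640x3 uint8, red, green, blue; 400x640 float32, m along the optical axis (not along the pixel's ray), 0 where there is no reading.
- get_calibration(name): a dict with "fov_y" (degrees; the focal length in pixels is half the picture's height over the tangent of half this angle, whatever the lens; pixels are square), "cx", "cy" (the principal point, pixels), "origin" and "attitude" of the camera in the world; the wrist camera has in their place "mount" (4x4, takes a point from camera to tool coordinates, whose origin is the TCP and whose axes are the flange's). Camera axes: x right, y down, z forward; pixel columns grow to the right and rows downward; lengths in m; the calibration is good to about 2 mm. The wrist camera is an equidistant fisheye: a pixel r from the principal point sees the ray r / f radians off the axis. A picture is of the moment at which its call begins: read the wrist's pose just before it. get_calibration takes no time and is no camera call.
- finish_job(): hands the job in, once; it reports no verdict.
Trained networks look in the newest picture that a camera, given by its name, has taken for a name from the list of things; names that differ only in an ending like _2 or _b are one class to them, and where a whole thing is asked for, a point or a joint stands for the part that bears it (a point fixed in the world has none). Each returns a list of dicts, best first, with "p" (0 to 1); they miss things now and then, are a little off and sometimes report something else, mostly with a low value. They report only what shows in the picture. A call takes as long as a camera call. They do not tell look-alikes from the thing itself.
- search_frame(camera, label): "position" ([x, y, z] in m, in world coordinates, good to about 4 mm: the middle of the surface that is visible of it).
- cut_out(camera, label): "mask" (400x640 bool, what is visible of it).
The state is a dict: "time_s": time; "joints": joint angles; "joint_velocities": joint speeds; "effort": joint torques, N m; "tcp_pos": TCP position; "ee_rot": TCP orientation; "wrist_force": force on the tool from outside, world axes, zero at the start; "moment": the same for the moment, N m; "gripper_width": opening from 0.0 (shut) to 1.0 (fully open).
Only numpy, scipy, OpenCV 4.12 (cv2) and the standard library are available. Lean on these libraries where they do the work, as an engineer would, in place of code of your own. Each camera call takes 0.05 s, during which the arm holds its last target. There are 200 camera calls.

TASK

Put the loose lathe tool holder back into the rack with the other four. First nudge the holders on both sides of the gap apart until each side is close up to its end stop and the gap is wide enough, then slide the loose holder in between them, tool to the open front like the others, until it stands flat on the rack floor and fully home against the back lip. The tools have brittle tips, so work gently by feel: never push harder than 15 N (a kilo and a half) and tip nothing, keep the other holders in their places in the row, and leave the things lying around alone.

Things in the scene. Friction and masses are not known exactly. Their poses are not given: they have to be found in the camera images.
- rack: Fixed open-front steel rack, 296 (y) x 98 (x) mm. Origin: bench level, middle; x from open front to back lip, y along the row. Floor 3 thick, 41 deep before the holders. Lip: inner face x=+27, top z=23. The two end stops are the turned-up ends of one steel strap behind the lip, top z=38, inner faces 272.2 apart (five holders + 2.2), clamped up to 8 off-centre in y, unmeasured: feel for them.
- holder_mid (a point): The loose holder, to be racked: dark steel quick-change lathe tool holder with a square-shank turning tool, standing on the bench, about 0.8 kg. Body 54 (own x) x 54 (own y) x 50 high, upright edges eased 2.5. Point: centre of the body, 25 above its underside. The flat front and back ends (x=-27, +27) are a 54 mm grasp, clear above 26 mm height. Nut and stud stand 16 above the top.
- holder_tip (a point): Tip of the loose holder's turning tool: 49 mm ahead (own -x) of the body's centre, 21.5 to its own +y side, 19 above its underside. Shank 10 wide (own y 16.5..26.5), 12 high (13..25 above the underside), 22 out of the front end. In the rack all tools point out of the open front (rack -x).
- row_a_mid (a point): Racked boring-bar holder at one end of the row (either end), loose on the rack floor, about 0.8 kg, body 54 x 54 x 50 mm like the loose one, tool out of its front end. Point: centre of the body, 25 mm above its underside. Axes as the rack's. Slides on the oiled floor at 1.5 to 3.5 N; starts 0.5 to 3 mm off the back lip.
- row_b_mid (a point): Racked parting-blade holder beside the gap (either side), loose on the rack floor, about 0.8 kg, body 54 x 54 x 50 mm like the loose one, tool out of its front end. Point: centre of the body, 25 mm above its underside. Axes as the rack's. Slides on the oiled floor at 1.5 to 3.5 N; starts 0.5 to 3 mm off the back lip. Gap between row_b and row_c: 35.5 to 37.5 mm at the start.
- row_c_mid (a point): Racked knurling-head holder beside the gap (either side), loose on the rack floor, about 0.8 kg, body 54 x 54 x 50 mm like the loose one, tool out of its front end. Point: centre of the body, 25 mm above its underside. Axes as the rack's. Slides on the oiled floor at 1.5 to 3.5 N; starts 0.5 to 3 mm off the back lip.
- row_d_mid (a point): Racked threading-tool holder at one end of the row (either end), loose on the rack floor, about 0.8 kg, body 54 x 54 x 50 mm like the loose one, tool out of its front end. Point: centre of the body, 25 mm above its underside. Axes as the rack's. Slides on the oiled floor at 1.5 to 3.5 N; starts 0.5 to 3 mm off the back lip.
- chuck_key: Bystander: steel T-handled chuck key lying behind the rack; shank 100 mm along its x, cross bar 130 mm along its y at the +x end. Origin: bench level under the shank.
- paste_tin: Bystander: round tin of cutting paste, 72 mm across, 75 mm high, standing upright. Origin: centre of its underside.
- spanner: Bystander: steel open-ended spanner, 180 mm, lying along its x on the bench. Origin: bench level, near its middle.
Mind the look-alikes: they are no part of the job. What is shaped like the part that bears row_c_mid but orange is not meant.

How it is judged (in metres and radians):
On the way:
1. the two neighbours stand far enough apart for the holder (54 mm between them) while it is still out of the row ((y of row_b_mid in the frame of row_c above 0.108 m or y of row_b_mid in the frame of row_c below -0.108 m) and horizontal distance between holder_mid and rack above 0.06 m), for 0.2 s.
At the end, for the whole second after the job is handed in: The holder stands upright on the rack floor in the middle place of the row (11 mm), square to the rack (0.06 rad), tool to the open front, back end within 5 mm of the back lip; the other four stand upright on the floor within 10 mm of the lip; all at rest (x of holder_mid in the frame of rack between -0.005 and 0.004 m and y of holder_mid in the frame of rack between -0.011 and 0.011 m and z of holder_mid in the frame of rack between 0.026 and 0.03 m and angle between each of holder_mid, row_a_mid, row_b_mid, row_c_mid, row_d_mid's own z axis and vertical below 0.05 rad and x of holder_tip in the frame of rack below -0.04 m and angle between the x axis of holder_mid and the x axis of rack, either way round below 0.06 rad and x of row_a_mid in the frame of rack between -0.01 and 0.004 m and z of row_a_mid in the frame of rack between 0.026 and 0.03 m and x of row_b_mid in the frame of rack between -0.01 and 0.004 m and z of row_b_mid in the frame of rack between 0.026 and 0.03 m and x of row_c_mid in the frame of rack between -0.01 and 0.004 m and z of row_c_mid in the frame of rack between 0.026 and 0.03 m and x of row_d_mid in the frame of rack between -0.01 and 0.004 m and z of row_d_mid in the frame of rack between 0.026 and 0.03 m and linear speed of each of row_a, row_b, row_c, row_d, holder below 0.01 m/s); the robot touches nothing.
It fails at once if the robot pushes a racked holder with more than 15 N (contact force between any of the fingers, the arm and row_a above 15 N or contact force between any of the fingers, the arm and row_b above 15 N or contact force between any of the fingers, the arm and row_c above 15 N or contact force between any of the fingers, the arm and row_d above 15 N).
It fails at once if the carried holder is forced against a racked one with more than 15 N (contact force between holder and row_a above 15 N or contact force between holder and row_b above 15 N or contact force between holder and row_c above 15 N or contact force between holder and row_d above 15 N).
It fails at once if the carried holder or the robot is pressed on the rack with more than 30 N (contact force between any of holder, the fingers, the arm and rack above 30 N).
It fails at once if a racked holder is tipped (over 0.25 rad) or lifted (over 15 mm) (angle between any of row_a_mid, row_b_mid, row_c_mid, row_d_mid's own z axis and vertical above 0.25 rad or z of any of row_a_mid, row_b_mid, row_c_mid, row_d_mid in the frame of rack above 0.043 m).
It fails at once if a bystander (chuck key, tin, spanner) is moved more than 20 mm (distance of any of chuck_key, paste_tin, spanner from where it was at the start of the episode above 0.02 m).
It also fails if it takes over 64 s, if anything falls off the work surface, if the arm or the gripper's body presses on something with over 40 N, if the wrist force passes 120 N, or if a joint passes its speed limit or range.

## Working session

There is one attempt and no reset: what is moved stays moved. The work goes in short steps, Python scripts to look and compute and a tool call to move; the robot and the scene stay as the last step left them, time stands still between calls to the robot, and variables do not carry over. Pictures are saved under pics/ and viewed, about 8 in all and at most 12, crops included, and the job is handed in when it is done.

Besides the shell and the picture viewer there is one more tool, called after "Call:" as name([rows], argument=value, ...), one row to a line, values as JSON. arm_command: Moves the arm, as the interface text tells. Its arguments: {"type":"object","properties":{"rows":{"type":"array","items":{"type":"object","properties":{"fingers":{"type":"number"},"travel":{"type":"array","items":{"type":"number"}},"roll":{"type":"number"}}}}},"required":["rows"]}

```bash
mkdir -p pics; ls
cat > h.py <<'E'
import numpy as np, cv2
from station import *
def world(cam,depth,mask=None):
    c=get_calibration(cam); f=200/np.tan(np.radians(c['fov_y'])/2)
    v,u=np.mgrid[0:400,0:640]
    P=np.stack([(u-c['cx'])/f*depth,(v-c['cy'])/f*depth,depth],-1)
    return P@np.array(c['attitude']).T+np.array(c['origin'])
E
python3 - <<'E'
from h import *
print(sense())
for n in ('scene','top'):
    im,d=capture(n); cv2.imwrite(f'pics/{n}0.png',im[:,:,::-1]); np.save(n+'0.npy',d)
    c=get_calibration(n); print(c)
    for l in ['rack','holder_mid','holder_tip','row_a_mid','row_b_mid','row_c_mid','row_d_mid','chuck_key','paste_tin','spanner']:
        print(n,l,[(np.round(r['position'],3).tolist(),round(r['p'],2)) for r in search_frame(n,l)][:3])
E
```

```text
pics
{'time_s': 0.0, 'joints': array([ 8.45458427e+01,  2.20885405e+01,  3.80004676e-01, -2.86580532e-02,
       -6.84125057e+01, -1.48163812e+01]), 'joint_velocities': array([-0.06170108,  0.00946245,  0.01680328, -0.09712283,  0.08879834,
        0.01618404]), 'effort': array([ 8.48573086e-05, -3.90666211e+01,  1.87401885e+01,  4.21973437e+00,
        1.08854947e-02, -1.94507779e-04]), 'tcp_pos': array([0.21631674, 0.58574672, 0.23248539]), 'ee_rot': array([[ 9.38003292e-01, -3.46625710e-01, -6.63781952e-04],
       [-3.46626334e-01, -9.38001038e-01, -2.05875683e-03],
       [ 9.09898866e-05,  2.16120498e-03, -9.99997660e-01]]), 'wrist_force': array([0.81808397, 0.12551753, 0.31060463]), 'moment': array([-0.00673396,  0.01547939, -0.0048629 ]), 'gripper_width': 0.9992638343586839}
{'fov_y': 49.33531766783329, 'cx': 320.5675337401963, 'cy': 199.88633966557498, 'origin': array([1.18448913, 0.80576753, 0.76669722]), 'attitude': array([[-0.8303408 ,  0.30537453, -0.46613362],
       [ 0.55711637,  0.47362904, -0.68212674],
       [ 0.01247029, -0.82608833, -0.56340266]])}
scene rack [(
[... 634 characters left out ...]
itude': array([[-0.00594546, -0.98883345,  0.14890622],
       [-0.99990821,  0.00406583, -0.01292415],
       [ 0.01217441, -0.1489694 , -0.98876686]])}
top rack [([0.56, -0.096, 0.004], 0.77)]
top holder_mid [([0.466, 0.26, 0.053], 0.77)]
top holder_tip [([0.471, 0.257, 0.048], 0.71)]
top row_a_mid [([0.594, -0.196, 0.053], 0.89), ([0.469, 0.26, 0.05], 0.24)]
top row_b_mid [([0.602, -0.144, 0.052], 0.86)]
top row_c_mid [([0.416, -0.009, 0.049], 0.94), ([0.594, -0.05, 0.055], 0.56)]
top row_d_mid [([0.594, 0.002, 0.052], 0.77)]
top chuck_key [([0.808, 0.024, 0.01], 0.94)]
top paste_tin [([0.652, 0.265, 0.074], 0.8), ([0.596, -0.196, 0.053], 0.42)]
top spanner [([0.56, -0.397, 0.006], 0.88)]
```

View pics/top0.png

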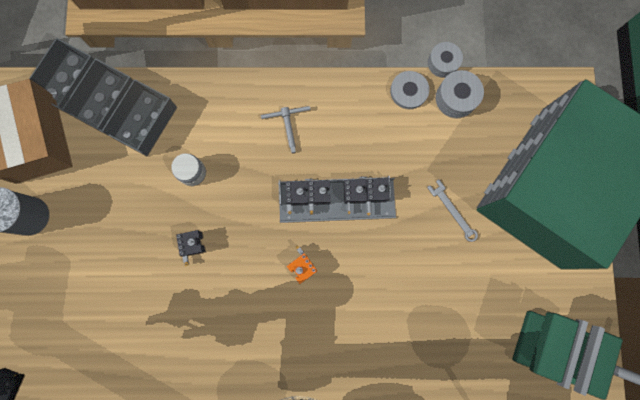

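View pics/scene0.png

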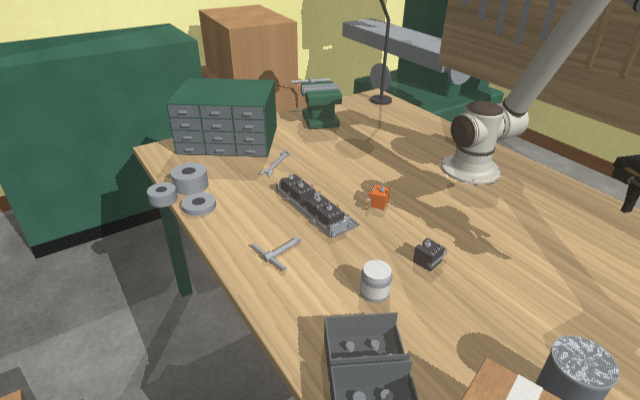

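Run:
```python
from h import *
d=np.load('top0.npy'); W=world('top',d); 
im=cv2.imread('pics/top0.png')
def rect(m,n):
    k,l,s,c=cv2.connectedComponentsWithStats(m.astype(np.uint8))
    for i in range(1,k):
        if s[i,4]>60:
            p=W[l==i]; r=cv2.minAreaRect((p[:,:2]*1000).astype(np.float32))
            print(n,s[i,4],np.round(p.mean(0),3),np.round(r[0]),np.round(r[1]),round(r[2],1))
reg=(W[...,0]>.4)&(W[...,0]<.72)&(abs(W[...,1]+.05)<.4)
rect(reg&(W[...,2]>.040)&(W[...,2]<.06),'tops')
rect(reg&(W[...,2]>.0)&(W[...,2]<.3)&(W[...,2]>.0025),'all')
print(get_calibration('wrist'))
```

```text
tops 80 [0.64  0.251 0.051] [643. 254.] [27. 68.] 52.0
tops 903 [ 0.603 -0.17   0.052] [ 604. -172.] [ 56. 112.] 2.1
tops 867 [ 0.598 -0.025  0.053] [599. -25.] [ 56. 109.] 2.2
tops 488 [0.474 0.264 0.05 ] [475. 264.] [54. 55.] 12.5
tops 363 [ 0.419 -0.012  0.05 ] [412. -11.] [54. 53.] 36.9
all 869 [0.653 0.266 0.063] [669. 283.] [102.  82.] 31.9
all 3793 [ 0.587 -0.096  0.032] [588. -95.] [125. 304.] 3.1
all 523 [ 0.559 -0.393  0.007] [ 556. -397.] [180.  47.] 34.3
all 677 [0.471 0.262 0.043] [476. 262.] [72. 99.] 39.4
all 435 [ 0.423 -0.011  0.047] [428. -17.] [72. 72.] 70.9
{'fov_y': 65.70646984690485, 'cx': 317.33956016084903, 'cy': 200.1448484470746, 'mount': array([[-8.41944604e-04, -9.69879595e-01, -2.43583379e-01,
         6.60896158e-02],
       [ 9.99999472e-01, -9.60085300e-04,  3.66293391e-04,
        -6.96123198e-04],
       [-5.89121307e-04, -2.43582942e-01,  9.69879891e-01,
        -1.50514947e-01],
       [ 0.00000000e+00,  0.00000000e+00,  0.00000000e+00,
         1.00000000e+00]])}
```

Call:
arm_command([
  {"travel": [59.8, 50.8, 0], "roll": 67.6, "fingers": 0},
  {"travel": [59.8, 50.8, 0], "roll": 67.6, "fingers": 0},
  {"travel": [59.8, 50.8, 0], "roll": 67.6, "fingers": 0},
  {"travel": [59.8, 50.8, 0], "roll": 67.6, "fingers": 0},
  {"travel": [59.8, 50.8, 0], "roll": 67.6, "fingers": 0},
  {"travel": [59.8, 50.8, 0], "roll": 67.6, "fingers": 0},
  {"travel": [59.8, 50.8, 0], "roll": 67.6, "fingers": 0},
  {"travel": [59.8, 50.8, 0], "roll": 67.6, "fingers": 0},
  {"travel": [59.8, 50.8, 0], "roll": 67.6, "fingers": 0},
  {"travel": [59.8, 50.8, 0], "roll": 67.6, "fingers": 0},
])

```text
time_s: 2.1
tcp_pos: [0.4625, 0.1488, 0.2341]
ee_rot: [[0.038, -0.999, 0.001], [-0.999, -0.038, 0.001], [-0.001, -0.001, -1.0]]
wrist_force: [0.7, 0.4, -0.0]
gripper_width: 0.177
```

Call:
arm_command([
  {"travel": [25.2, -12.9, 0], "roll": 0, "fingers": 0},
  {"travel": [25.2, -12.9, 0], "roll": 0, "fingers": 0},
  {"travel": [25.2, -12.9, 0], "roll": 0, "fingers": 0},
  {"travel": [25.2, -12.9, 0], "roll": 0, "fingers": 0},
  {"travel": [25.2, -12.9, 0], "roll": 0, "fingers": 0},
  {"travel": [25.2, -12.9, 0], "roll": 0, "fingers": 0},
  {"travel": [25.2, -12.9, 0], "roll": 0, "fingers": 0},
  {"travel": [25.2, -12.9, 0], "roll": 0, "fingers": 0},
  {"travel": [25.2, -12.9, 0], "roll": 0, "fingers": 0},
])

```text
time_s: 3.0
tcp_pos: [0.5996, -0.0957, 0.2336]
ee_rot: [[0.038, -0.999, -0.0], [-0.999, -0.038, 0.0], [-0.0, 0.0, -1.0]]
wrist_force: [-1.0, 0.6, 0.3]
gripper_width: 0.008
```

```bash
cat >> h.py <<'E'
def wworld(s,d):
    c=get_calibration('wrist'); f=200/np.tan(np.radians(c['fov_y'])/2)
    v,u=np.mgrid[0:400,0:640].astype(float); x=u-c['cx'];y=v-c['cy'];r=np.hypot(x,y)+1e-9
    t=np.tan(r/f)/r; P=np.stack([x*t*d,y*t*d,d,np.ones_like(d)],-1)@np.array(c['mount']).T
    return P[...,:3]@np.array(s['ee_rot']).T+np.array(s['tcp_pos'])
def ortho(W,im,x0,y0,name,sz=.32,ppm=1500):   # map: up=+x, left=+y
    n=int(sz*ppm); Z=np.full((n,n),-1.); C=np.zeros((n,n,3),np.uint8)
    a=((x0+sz/2-W[...,0])*ppm).astype(int); b=((y0+sz/2-W[...,1])*ppm).astype(int)
    for i in np.argsort(W[...,2].ravel()):
        p,q=a.ravel()[i],b.ravel()[i]
        if 1<=p<n-1 and 1<=q<n-1 and W[...,2].ravel()[i]<.15: C[p-1:p+2,q-1:q+2]=im.reshape(-1,3)[i]; Z[p,q]=W[...,2].ravel()[i]
    cv2.imwrite(name,C[:,:,::-1]); return Z
E
python3 - <<'E'
from h import *
s=sense(); im,d=capture('wrist'); np.savez('w1.npz',d=d,im=im,R=s['ee_rot'],t=s['tcp_pos'])
print(s['time_s'],s['tcp_pos'],s['wrist_force'],s['gripper_width'])
W=wworld(s,d); ortho(W,im,.60,-.1,'pics/o1.png')
cv2.imwrite('pics/w1.png',im[:,:,::-1])
ok=(d>0)&(abs(W[...,0]-.6)<.15)&(abs(W[...,1]+.1)<.2)
m=ok&(W[...,2]>.046)&(W[...,2]<.059)
k,l,st,c=cv2.connectedComponentsWithStats(m.astype(np.uint8))
for i in range(1,k):
    if st[i,4]>800:
        p=W[l==i]; r=cv2.minAreaRect((p[:,:2]*1000).astype(np.float32)); print(st[i,4],np.round(p.mean(0),4),r)
E
```

```text
3.0 [ 0.59964634 -0.09574204  0.23359652] [-1.00677496  0.58297799  0.3461084 ] 0.008481008697793257
4409 [ 0.6061 -0.1698  0.0525] ((606.05078125, -171.8739471435547), (55.06169891357422, 108.54936218261719), 2.942380428314209)
1078 [ 0.6016 -0.0659  0.0521] ((602.2708740234375, -63.41075897216797), (54.204063415527344, 35.278385162353516), 1.90921950340271)
```

View pics/w1.png

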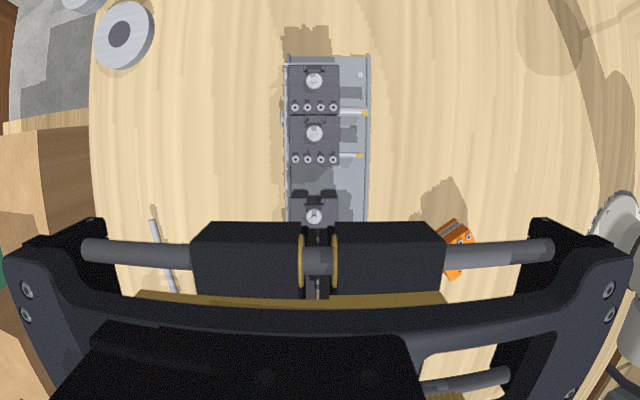

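Call:
arm_command([
  {"travel": [0.37, -0.38, 3], "roll": 0, "fingers": 0},
  {"travel": [0.37, -0.38, 7], "roll": 0, "fingers": 0},
  {"travel": [0.37, -0.38, 11], "roll": 0, "fingers": 0},
  {"travel": [0.37, -0.38, 14], "roll": 0, "fingers": 0},
  {"travel": [0.37, -0.38, 16], "roll": 0, "fingers": 0},
  {"travel": [0.37, -0.38, 17.5], "roll": 0, "fingers": 0},
  {"travel": [0.37, -0.38, 19], "roll": 0, "fingers": 0},
  {"travel": [0.37, -0.38, 20.4], "roll": 0, "fingers": 0},
  {"travel": [0.37, -0.38, 20.4], "roll": 0, "fingers": 0},
  {"travel": [0.37, -0.38, 20.4], "roll": 0, "fingers": 0},
])

```text
time_s: 4.05
tcp_pos: [0.6042, -0.0995, 0.0299]
ee_rot: [[0.038, -0.999, 0.0], [-0.999, -0.038, -0.0], [0.0, -0.0, -1.0]]
wrist_force: [-0.0, 0.7, 0.4]
gripper_width: 0.003
```

Call:
arm_command([
  {"travel": [0.2, 0, 0], "fingers": 0, "roll": 0},
  {"travel": [0.4, 0, 0], "fingers": 0, "roll": 0},
  {"travel": [0.55, 0, 0], "fingers": 0, "roll": 0},
  {"travel": [0.65, 0, 0], "fingers": 0, "roll": 0},
  {"travel": [0.72, 0, 0], "fingers": 0, "roll": 0},
  {"travel": [0.79, 0, 0], "fingers": 0, "roll": 0},
  {"travel": [0.86, 0, 0], "fingers": 0, "roll": 0},
  {"travel": [0.93, 0, 0], "fingers": 0, "roll": 0},
  {"travel": [1.0, 0, 0], "fingers": 0, "roll": 0},
])

```text
time_s: 4.95
tcp_pos: [0.6048, -0.109, 0.0298]
ee_rot: [[0.038, -0.999, 0.001], [-0.999, -0.038, 0.001], [-0.001, -0.001, -1.0]]
wrist_force: [0.1, 7.3, 2.8]
gripper_width: 0.005
```

Call:
arm_command([
  {"travel": [0.03, 0, 0], "fingers": 0, "roll": 0},
  {"travel": [0.06, 0, 0], "fingers": 0, "roll": 0},
  {"travel": [0.09, 0, 0], "fingers": 0, "roll": 0},
  {"travel": [0.12, 0, 0], "fingers": 0, "roll": 0},
])

```text
time_s: 5.35
tcp_pos: [0.6049, -0.1101, 0.0299]
ee_rot: [[0.038, -0.999, 0.001], [-0.999, -0.038, 0.001], [-0.001, -0.001, -1.0]]
wrist_force: [-1.3, 6.5, 2.7]
gripper_width: 0.004
```

Run:
```python
from h import *
w=np.load('w1.npz'); W=wworld(dict(ee_rot=w['R'],tcp_pos=w['t']),w['d'])
im=cv2.resize(w['im'][40:120,270:390],None,fx=6,fy=6,interpolation=cv2.INTER_CUBIC)
cv2.imwrite('pics/c1.png',im[:,:,::-1])
for v in range(50,70,1): print(v,[tuple((W[v,u]*1000).round().astype(int)) for u in (282,286,290,296,310,350)])
```

```text
50 [(np.int64(649), np.int64(-254), np.int64(0)), (np.int64(644), np.int64(-254), np.int64(-1)), (np.int64(639), np.int64(-254), np.int64(-1)), (np.int64(632), np.int64(-254), np.int64(-1)), (np.int64(615), np.int64(-255), np.int64(0)), (np.int64(565), np.int64(-257), np.int64(-1))]
51 [(np.int64(649), np.int64(-253), np.int64(-1)), (np.int64(644), np.int64(-252), np.int64(1)), (np.int64(639), np.int64(-253), np.int64(0)), (np.int64(632), np.int64(-253), np.int64(0)), (np.int64(615), np.int64(-254), np.int64(-1)), (np.int64(565), np.int64(-256), np.int64(0))]
52 [(np.int64(649), np.int64(-252), np.int64(-1)), (np.int64(644), np.int64(-251), np.int64(0)), (np.int64(639), np.int64(-252), np.int64(-2)), (np.int64(632), np.int64(-252), np.int64(-2)), (np.int64(615), np.int64(-252), np.int64(-1)), (np.int64(565), np.int64(-255), np.int64(-1))]
53 [(np.int64(649), np.int64(-250), np.int64(-1)), (np.int64(644), np.int64(-250), np.int64(0)), (np.int64(639), np.int64(-251), np.int64(-2)), (np.int64(632), np.int64(-250), np.int64(0)), (np.int64(614), np.int64(-251), np.int64(0)), (np.int64(565
[... 3870 characters left out ...]
4(627), np.int64(-222), np.int64(53)), (np.int64(613), np.int64(-228), np.int64(22)), (np.int64(565), np.int64(-235), np.int64(2))]
68 [(np.int64(648), np.int64(-231), np.int64(0)), (np.int64(641), np.int64(-227), np.int64(20)), (np.int64(633), np.int64(-221), np.int64(52)), (np.int64(627), np.int64(-221), np.int64(52)), (np.int64(613), np.int64(-228), np.int64(17)), (np.int64(565), np.int64(-233), np.int64(4))]
69 [(np.int64(648), np.int64(-230), np.int64(-2)), (np.int64(641), np.int64(-226), np.int64(19)), (np.int64(633), np.int64(-220), np.int64(53)), (np.int64(627), np.int64(-220), np.int64(52)), (np.int64(613), np.int64(-228), np.int64(10)), (np.int64(565), np.int64(-232), np.int64(2))]
```

View pics/c1.png

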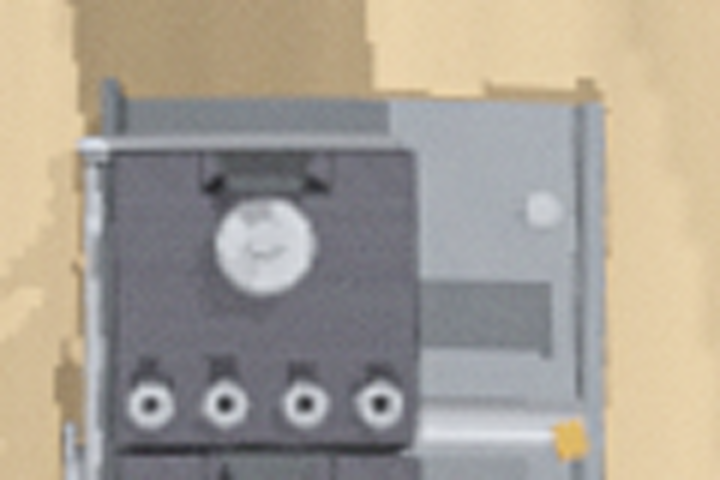

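Call:
arm_command([
  {"travel": [0.02, 0, 0], "fingers": 0, "roll": 0},
  {"travel": [0.04, 0, 0], "fingers": 0, "roll": 0},
])

```text
time_s: 5.55
tcp_pos: [0.6049, -0.1105, 0.0298]
ee_rot: [[0.038, -0.999, 0.001], [-0.999, -0.038, 0.001], [-0.001, -0.001, -1.0]]
wrist_force: [-0.4, 7.9, 2.7]
gripper_width: 0.005
```

```bash
python3 -c "
from h import *
s=sense();print(s['tcp_pos'],s['wrist_force'],s['moment'])"
```

```text
[ 0.60490826 -0.11047861  0.02983471] [-0.44309747  7.94160936  2.65286248] [ 2.31553021  0.1695482  -0.03411109]
```

Call:
arm_command([
  {"travel": [0.02, 0, 0], "fingers": 0, "roll": 0},
  {"travel": [0.04, 0, 0], "fingers": 0, "roll": 0},
])

```text
time_s: 5.75
tcp_pos: [0.6049, -0.1105, 0.0299]
ee_rot: [[0.038, -0.999, 0.001], [-0.999, -0.038, 0.001], [-0.001, -0.001, -1.0]]
wrist_force: [-1.0, 8.8, 4.2]
gripper_width: 0.004
```

Call:
arm_command([
  {"travel": [0.02, 0, 0], "fingers": 0, "roll": 0},
  {"travel": [0.04, 0, 0], "fingers": 0, "roll": 0},
])

```text
time_s: 5.95
tcp_pos: [0.6049, -0.1105, 0.0299]
ee_rot: [[0.038, -0.999, 0.001], [-0.999, -0.038, 0.002], [-0.002, -0.001, -1.0]]
wrist_force: [-1.2, 11.5, 3.4]
gripper_width: 0.009
```

Call:
arm_command([
  {"travel": [-0.8, 0, 0], "fingers": 0, "roll": 0},
  {"travel": [-1.5, 0, 0], "fingers": 0, "roll": 0},
  {"travel": [-1.8, 0, 0], "fingers": 0, "roll": 0},
  {"travel": [-2.0, 0, 0], "fingers": 0, "roll": 0},
  {"travel": [-2.1, 0, 0], "fingers": 0, "roll": 0},
  {"travel": [-2.2, 0, 0], "fingers": 0, "roll": 0},
  {"travel": [-2.3, 0, 0], "fingers": 0, "roll": 0},
  {"travel": [-2.4, 0, 0], "fingers": 0, "roll": 0},
  {"travel": [-2.55, 0, 0], "fingers": 0, "roll": 0},
  {"travel": [-2.7, 0, 0], "fingers": 0, "roll": 0},
])

```text
time_s: 6.95
tcp_pos: [0.6031, -0.0865, 0.0294]
ee_rot: [[0.037, -0.999, -0.001], [-0.999, -0.037, -0.001], [0.001, 0.001, -1.0]]
wrist_force: [0.2, -5.5, -1.7]
gripper_width: 0.002
```

Call:
arm_command([
  {"travel": [-0.1, 0, 0], "fingers": 0, "roll": 0},
  {"travel": [-0.2, 0, 0], "fingers": 0, "roll": 0},
  {"travel": [-0.3, 0, 0], "fingers": 0, "roll": 0},
  {"travel": [-0.4, 0, 0], "fingers": 0, "roll": 0},
  {"travel": [-0.5, 0, 0], "fingers": 0, "roll": 0},
  {"travel": [-0.6, 0, 0], "fingers": 0, "roll": 0},
  {"travel": [-0.7, 0, 0], "fingers": 0, "roll": 0},
  {"travel": [-0.8, 0, 0], "fingers": 0, "roll": 0},
  {"travel": [-0.87, 0, 0], "fingers": 0, "roll": 0},
  {"travel": [-0.93, 0, 0], "fingers": 0, "roll": 0},
])

```text
time_s: 7.95
tcp_pos: [0.6027, -0.0772, 0.0294]
ee_rot: [[0.037, -0.999, -0.001], [-0.999, -0.037, -0.001], [0.001, 0.001, -1.0]]
wrist_force: [-0.2, -6.1, -1.0]
gripper_width: 0.003
```

Call:
arm_command([
  {"travel": [-0.05, 0, 0], "fingers": 0, "roll": 0},
  {"travel": [-0.1, 0, 0], "fingers": 0, "roll": 0},
  {"travel": [-0.15, 0, 0], "fingers": 0, "roll": 0},
  {"travel": [-0.2, 0, 0], "fingers": 0, "roll": 0},
])

```text
time_s: 8.35
tcp_pos: [0.6027, -0.0763, 0.0294]
ee_rot: [[0.037, -0.999, -0.001], [-0.999, -0.037, -0.002], [0.002, 0.001, -1.0]]
wrist_force: [1.6, -11.3, -2.6]
gripper_width: 0.006
```

Call:
arm_command([
  {"travel": [0.5, 0, 0], "fingers": 0, "roll": 0},
  {"travel": [1.5, 0, 0], "fingers": 0, "roll": 0},
  {"travel": [1.5, 0, -4], "fingers": 0, "roll": 0},
  {"travel": [1.0, 0, -8], "fingers": 0, "roll": 0},
  {"travel": [-2, 0, -12], "fingers": 0, "roll": 0},
  {"travel": [-4, 0, -16], "fingers": 0, "roll": 0},
  {"travel": [-4.5, 0, -18], "fingers": 0, "roll": 0},
  {"travel": [-4.5, 0, -18], "fingers": 0, "roll": 0},
  {"travel": [-4.5, 0, -18], "fingers": 0, "roll": 0},
])

```text
time_s: 9.25
tcp_pos: [0.601, -0.029, 0.2094]
ee_rot: [[0.037, -0.999, 0.0], [-0.999, -0.037, 0.001], [-0.001, -0.0, -1.0]]
wrist_force: [-0.4, 0.4, -0.7]
gripper_width: 0.004
```

Run:
```python
from h import *
s=sense(); im,d=capture('wrist'); np.savez('w2.npz',d=d,im=im,R=s['ee_rot'],t=s['tcp_pos'])
print(s['time_s'],s['tcp_pos'],s['wrist_force'])
W=wworld(s,d)
cv2.imwrite('pics/w2.png',im[:,:,::-1])
ok=(d>0)&(abs(W[...,0]-.6)<.15)&(abs(W[...,1]+.1)<.2)
m=ok&(W[...,2]>.046)&(W[...,2]<.059)
k,l,st,c=cv2.connectedComponentsWithStats(m.astype(np.uint8))
for i in range(1,k):
    if st[i,4]>500:
        p=W[l==i]; r=cv2.minAreaRect((p[:,:2]*1000).astype(np.float32)); print(st[i,4],np.round(p.mean(0),4),r)
        print(np.percentile(p[:,1],[0.2,99.8]))
m=ok&(W[...,2]>.034)&(W[...,2]<.04)
for lo,hi in((-.24,-.222),(.0,.06)):
    q=W[m&(W[...,1]>lo)&(W[...,1]<hi)]; print(len(q),q.mean(0) if len(q) else 0)
```

```text
9.25 [ 0.60104117 -0.02899457  0.20939625] [-0.41237835  0.40488554 -0.68001697]
4746 [ 0.6064 -0.1697  0.0527] ((606.4102172851562, -173.38449096679688), (54.32741928100586, 104.43053436279297), 2.2497029304504395)
[-0.22515696 -0.12081658]
3199 [ 0.6013 -0.0289  0.0525] ((600.9215087890625, -27.529163360595703), (54.61122512817383, 76.51229095458984), 0.9946396946907043)
[-0.06586901  0.00919153]
77 [ 0.61943607 -0.22926594  0.03674048]
19 [0.46348811 0.00130569 0.03552704]
```

View pics/w2.png

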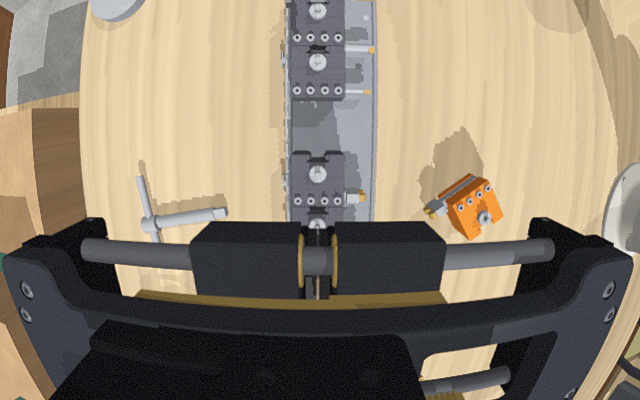

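Call:
arm_command([
  {"travel": [-34.7, 12.4, 0], "fingers": 100, "roll": -10.4},
  {"travel": [-34.7, 12.4, 0], "fingers": 100, "roll": -10.4},
  {"travel": [-34.7, 12.4, 0], "fingers": 100, "roll": -10.4},
  {"travel": [-34.7, 12.4, 0], "fingers": 100, "roll": -10.4},
  {"travel": [-34.7, 12.4, 0], "fingers": 100, "roll": -10.4},
  {"travel": [-34.7, 12.4, 0], "fingers": 100, "roll": -10.4},
  {"travel": [-34.7, 12.4, 0], "fingers": 100, "roll": -10.4},
  {"travel": [-34.7, 12.4, 0], "fingers": 100, "roll": -10.4},
  {"travel": [-34.7, 12.4, 0], "fingers": 100, "roll": -10.4},
  {"travel": [-34.7, 12.4, 0], "fingers": 100, "roll": -10.4},
])

```text
time_s: 10.3
tcp_pos: [0.4641, 0.3123, 0.2079]
ee_rot: [[0.217, -0.976, -0.002], [-0.976, -0.217, -0.003], [0.002, 0.003, -1.0]]
wrist_force: [-0.2, 0.0, -0.7]
gripper_width: 0.834
```

Run:
```python
from h import *
w=np.load('w2.npz'); W=wworld(dict(ee_rot=w['R'],tcp_pos=w['t']),w['d']).reshape(-1,3)
# lip top line (z~.023), yaw of rack; front edges of row tops
q=W[(W[:,2]>.019)&(W[:,2]<.027)&(abs(W[:,0]-.635)<.012)&(W[:,1]>-.21)&(W[:,1]<-.02)]
for _ in range(4):
    p=np.polyfit(q[:,1],q[:,0],1); r=q[:,0]-np.polyval(p,q[:,1]); q=q[abs(r)<2.5*r.std()]
print('lip',len(q),np.degrees(np.arctan(-p[0])),np.polyval(p,-.0935),r.std(),'gap part',np.percentile(q[abs(q[:,1]+.0935)<.02][:,0],[2,50,98]))
s=sense(); im,d=capture('wrist'); np.savez('w3.npz',d=d,im=im,R=s['ee_rot'],t=s['tcp_pos'])
print(s['time_s'],s['tcp_pos'],s['ee_rot'].round(3).tolist(),s['gripper_width'])
W=wworld(s,d); cv2.imwrite('pics/w3.png',im[:,:,::-1])
ok=(d>0)&(np.hypot(W[...,0]-.475,W[...,1]-.264)<.07)
m=ok&(W[...,2]>.045)&(W[...,2]<.056)
k,l,st,c=cv2.connectedComponentsWithStats(m.astype(np.uint8))
for i in range(1,k):
    if st[i,4]>500:
        p=W[l==i]; print(st[i,4],np.round(p.mean(0),4),cv2.minAreaRect((p[:,:2]*1000).astype(np.float32)))
```

```text
lip 696 1.984979683709207 0.6356393216565669 0.0017613741751714418 gap part [0.63230253 0.63500872 0.63851116]
10.3 [0.46413898 0.31226961 0.20786779] [[0.217, -0.976, -0.002], [-0.976, -0.217, -0.003], [0.002, 0.003, -1.0]] 0.8339011849523061
2480 [0.4764 0.2657 0.0496] ((477.1741027832031, 264.2239990234375), (54.304569244384766, 53.975425720214844), 11.220459938049316)
```

View pics/w3.png

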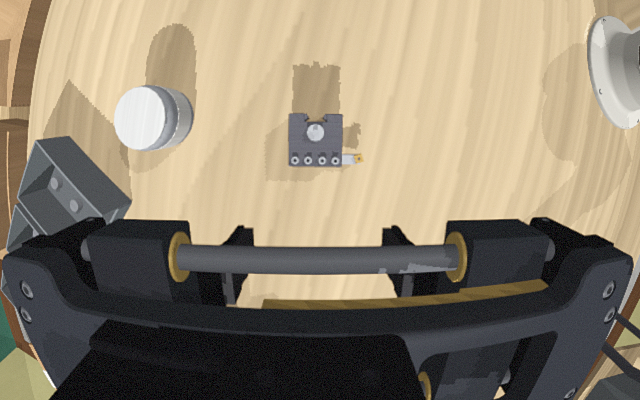

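Call:
arm_command([
  {"travel": [4.97, -0.24, 0], "fingers": 100, "roll": 0.7},
  {"travel": [4.97, -0.24, 4], "fingers": 100, "roll": 0.7},
  {"travel": [4.97, -0.24, 8], "fingers": 100, "roll": 0.7},
  {"travel": [4.97, -0.24, 12], "fingers": 100, "roll": 0.7},
  {"travel": [4.97, -0.24, 15], "fingers": 100, "roll": 0.7},
  {"travel": [4.97, -0.24, 16.8], "fingers": 100, "roll": 0.7},
  {"travel": [4.97, -0.24, 16.8], "fingers": 100, "roll": 0.7},
  {"travel": [4.97, -0.24, 16.8], "fingers": 80, "roll": 0.7},
  {"travel": [4.97, -0.24, 16.8], "fingers": 70, "roll": 0.7},
  {"travel": [4.97, -0.24, 16.8], "fingers": 66, "roll": 0.7},
])

```text
time_s: 11.35
tcp_pos: [0.4785, 0.2654, 0.043]
ee_rot: [[0.205, -0.979, 0.002], [-0.979, -0.205, 0.002], [-0.002, -0.002, -1.0]]
wrist_force: [0.3, -0.5, -0.6]
gripper_width: 0.814
```

Call:
arm_command([
  {"travel": [0, 0, 0], "fingers": 45, "roll": 0},
  {"travel": [0, 0, 0], "fingers": 40, "roll": 0},
  {"travel": [0, 0, 0], "fingers": 40, "roll": 0},
  {"travel": [0, 0, 0], "fingers": 40, "roll": 0},
])

```text
time_s: 11.75
tcp_pos: [0.4772, 0.2649, 0.0421]
ee_rot: [[0.205, -0.979, -0.001], [-0.979, -0.205, -0.0], [0.0, 0.001, -1.0]]
wrist_force: [-4.3, 0.1, 6.2]
gripper_width: 0.619
```

Call:
arm_command([
  {"travel": [0, 0, -2], "fingers": 40, "roll": 0},
  {"travel": [0, 0, -5], "fingers": 40, "roll": 0},
  {"travel": [0, 0, -8.5], "fingers": 40, "roll": 0},
  {"travel": [3, 0.3, -10], "fingers": 40, "roll": 1},
  {"travel": [7, 0.7, -10], "fingers": 40, "roll": 3},
  {"travel": [11, 1.1, -10], "fingers": 40, "roll": 5},
  {"travel": [15, 1.5, -10], "fingers": 40, "roll": 7},
  {"travel": [19, 2, -10], "fingers": 40, "roll": 9},
  {"travel": [23, 2.4, -10], "fingers": 40, "roll": 9.7},
  {"travel": [27, 2.8, -10], "fingers": 40, "roll": 9.7},
])

```text
time_s: 12.75
tcp_pos: [0.5039, -0.0067, 0.1395]
ee_rot: [[0.036, -0.999, -0.004], [-0.999, -0.036, 0.0], [-0.0, 0.004, -1.0]]
wrist_force: [0.8, 0.8, -7.8]
gripper_width: 0.618
```

Call:
arm_command([
  {"travel": [4, -0.2, 0], "fingers": 40, "roll": 0},
  {"travel": [7, -0.4, 0], "fingers": 40, "roll": 0},
  {"travel": [9, -0.57, 0], "fingers": 40, "roll": 0},
  {"travel": [9, -0.57, 0], "fingers": 40, "roll": 0},
  {"travel": [9, -0.57, 0], "fingers": 40, "roll": 0},
  {"travel": [9, -0.57, 0], "fingers": 40, "roll": 0},
])

```text
time_s: 13.35
tcp_pos: [0.5139, -0.0941, 0.1404]
ee_rot: [[0.037, -0.999, -0.002], [-0.999, -0.037, 0.0], [-0.0, 0.002, -1.0]]
wrist_force: [1.4, 0.8, -6.8]
gripper_width: 0.615
```

Run:
```python
from h import *
s=sense(); im,d=capture('wrist'); np.savez('w4.npz',d=d,im=im,R=s['ee_rot'],t=s['tcp_pos'])
print(s['time_s'],s['tcp_pos'],s['ee_rot'].round(4).tolist(),s['wrist_force'],s['gripper_width'])
cv2.imwrite('pics/w4.png',im[:,:,::-1])
```

```text
13.35 [ 0.51386546 -0.09411865  0.14044472] [[0.0373, -0.9993, -0.0022], [-0.9993, -0.0373, 0.0004], [-0.0005, 0.0022, -1.0]] [ 1.42737168  0.78258191 -6.84562298] 0.6153696464651914
```

View pics/w4.png

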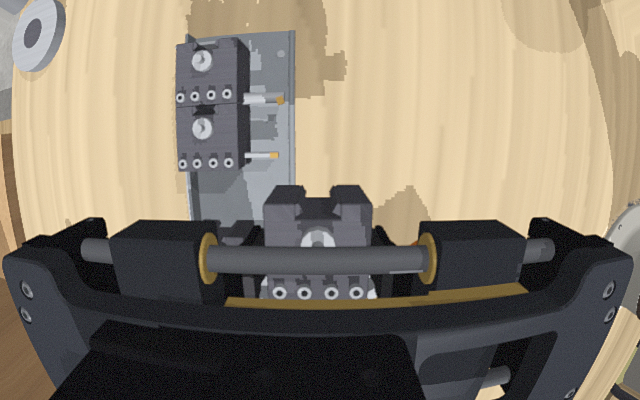

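Run:
```python
from h import *
w=np.load('w4.npz'); T=wworld(dict(ee_rot=np.eye(3),tcp_pos=np.zeros(3)),w['d'])*1000
m=(abs(T[...,1])<30)&(abs(T[...,2])<60)&(w['d']>0)&(np.mgrid[0:400,0:640][0]<240)
q=T[m]; print(len(q))
for z0 in range(-20,45,5):
    a=q[(q[:,2]>=z0)&(q[:,2]<z0+5)]
    if len(a)>10: print(z0,len(a),np.percentile(a[:,0],[1,50,99]).round(1),np.percentile(a[:,1],[1,99]).round(1))
```

```text
5508
-20 126 [12.7 14.4 17.3] [-6.9  7. ]
-15 212 [12.3 15.5 17.6] [-7.5  7.2]
-10 3136 [ 9.4 18.5 28. ] [-26.9  26.2]
-5 351 [ 8.7 20.5 28.4] [-28.8  29.5]
0 313 [ 8.7 27.5 28.3] [-29.5  29.4]
5 246 [ 9.3 27.2 28.1] [-26.1  27.8]
10 230 [19.7 27.6 28.3] [-25.9  24.9]
15 185 [19.4 27.4 28.2] [-26.   25.3]
20 201 [19.3 27.2 28. ] [-26.  25.]
25 180 [19.6 27.4 28.4] [-25.6  25.9]
30 163 [19.2 26.9 28.2] [-26.8  25.2]
35 132 [19.7 27.6 27.9] [-25.4  25.1]
40 33 [19.5 25.3 27.5] [-22.7  20.6]
```

Call:
arm_command([
  {"travel": [0.2, 0, 1], "fingers": 40, "roll": 0},
  {"travel": [0.2, 0, 3], "fingers": 40, "roll": 0},
  {"travel": [0.2, 0, 5.5], "fingers": 40, "roll": 0},
  {"travel": [0.2, 0, 7.5], "fingers": 40, "roll": 0},
  {"travel": [0.2, 0, 8.4], "fingers": 40, "roll": 0},
  {"travel": [0.2, 0, 8.4], "fingers": 40, "roll": 0},
  {"travel": [0.2, 0, 8.4], "fingers": 40, "roll": 0},
])

```text
time_s: 14.1
tcp_pos: [0.5156, -0.0965, 0.0581]
ee_rot: [[0.038, -0.999, 0.001], [-0.999, -0.038, -0.0], [0.0, -0.001, -1.0]]
wrist_force: [0.9, -0.3, -7.7]
gripper_width: 0.613
```

Run:
```python
from h import *
w=np.load('w2.npz'); W=wworld(dict(ee_rot=w['R'],tcp_pos=w['t']),w['d']).reshape(-1,3)
q=W[(W[:,1]>-.115)&(W[:,1]<-.08)]
for x in np.arange(.525,.645,.004):
    a=q[(q[:,0]>=x)&(q[:,0]<x+.004),2]; print(round(x,3),len(a),np.percentile(a*1000,[5,50,95]).round(1) if len(a) else '')
s=sense();print(s['tcp_pos'],s['wrist_force'])
```

```text
0.525 95 [-1.7 -0.5  0.8]
0.529 103 [-1.8 -0.4  0.8]
0.533 75 [-1.2  4.   6.3]
0.537 105 [2.4 4.8 6.5]
0.541 112 [1.1 2.5 4.1]
0.545 96 [1.3 2.5 3.6]
0.549 104 [1.1 2.3 3.6]
0.553 104 [1.2 2.3 3.8]
0.557 107 [1.  2.4 3.8]
0.561 103 [1.2 2.4 3.9]
0.565 102 [1.3 2.3 3.8]
0.569 106 [1.1 2.3 3.7]
0.573 102 [1.3 2.4 3.7]
0.577 107 [1.1 2.4 3.5]
0.581 104 [1.  2.5 3.6]
0.585 108 [1.  2.4 3.5]
0.589 102 [0.9 2.2 3.6]
0.593 108 [1.3 2.3 3.5]
0.597 102 [1.2 2.4 3.6]
0.601 15618 [359.8 359.8 359.8]
0.605 104 [1.  2.3 3.7]
0.609 109 [1.  2.3 3.7]
0.613 108 [1.  2.2 3.6]
0.617 106 [1.  2.4 3.5]
0.621 105 [1.3 2.5 3.6]
0.625 102 [1.3 2.4 3.5]
0.629 134 [ 1.4  3.  22. ]
0.633 126 [ 6.4 21.6 23.5]
0.637 58 [-0.8 19.1 20.4]
0.641 104 [-1.8 -0.6  0.5]
[ 0.51562002 -0.09651372  0.05808229] [ 0.89997503 -0.27050948 -7.72447492]
```

Call:
arm_command([
  {"travel": [-0.03, 0, 0.4], "fingers": 40, "roll": 0},
  {"travel": [-0.03, -0.3, 0.7], "fingers": 40, "roll": 0},
  {"travel": [-0.03, -0.8, 0.7], "fingers": 40, "roll": 0},
  {"travel": [-0.03, -1.4, 0.7], "fingers": 40, "roll": 0},
  {"travel": [-0.03, -1.9, 0.7], "fingers": 40, "roll": 0},
  {"travel": [-0.03, -2.3, 0.7], "fingers": 40, "roll": 0},
  {"travel": [-0.03, -2.5, 0.7], "fingers": 40, "roll": 0},
  {"travel": [-0.03, -2.5, 0.7], "fingers": 40, "roll": 0},
  {"travel": [-0.03, -2.5, 0.7], "fingers": 40, "roll": 0},
])

```text
time_s: 15.0
tcp_pos: [0.5394, -0.0955, 0.0504]
ee_rot: [[0.037, -0.999, -0.001], [-0.999, -0.037, 0.0], [-0.0, 0.001, -1.0]]
wrist_force: [-0.3, -0.6, -8.3]
gripper_width: 0.621
```

Call:
arm_command([
  {"travel": [-0.02, -0.3, 0], "fingers": 40, "roll": 0},
  {"travel": [-0.02, -0.5, 0], "fingers": 40, "roll": 0},
  {"travel": [-0.02, -0.7, 0], "fingers": 40, "roll": 0},
  {"travel": [-0.02, -0.85, 0], "fingers": 40, "roll": 0},
  {"travel": [-0.02, -1.0, 0], "fingers": 40, "roll": 0},
  {"travel": [-0.02, -1.1, 0], "fingers": 40, "roll": 0},
  {"travel": [-0.02, -1.2, 0], "fingers": 40, "roll": 0},
  {"travel": [-0.02, -1.3, 0], "fingers": 40, "roll": 0},
  {"travel": [-0.02, -1.4, 0], "fingers": 40, "roll": 0},
  {"travel": [-0.02, -1.5, 0], "fingers": 40, "roll": 0},
])

```text
time_s: 16.0
tcp_pos: [0.5548, -0.0947, 0.0506]
ee_rot: [[0.037, -0.999, -0.0], [-0.999, -0.037, -0.0], [0.0, 0.0, -1.0]]
wrist_force: [-0.3, 0.3, -7.9]
gripper_width: 0.613
```

Call:
arm_command([
  {"travel": [0, -0.15, 0], "fingers": 40, "roll": 0},
  {"travel": [0, -0.3, 0], "fingers": 40, "roll": 0},
  {"travel": [0, -0.45, 0], "fingers": 40, "roll": 0},
  {"travel": [0, -0.6, 0], "fingers": 40, "roll": 0},
  {"travel": [0, -0.75, 0], "fingers": 40, "roll": 0},
  {"travel": [0, -0.9, 0], "fingers": 40, "roll": 0},
  {"travel": [0, -1.05, 0], "fingers": 40, "roll": 0},
  {"travel": [0, -1.2, 0], "fingers": 40, "roll": 0},
  {"travel": [0, -1.35, 0], "fingers": 40, "roll": 0},
  {"travel": [0, -1.5, 0], "fingers": 40, "roll": 0},
])

```text
time_s: 17.0
tcp_pos: [0.5698, -0.0942, 0.0505]
ee_rot: [[0.037, -0.999, -0.0], [-0.999, -0.037, -0.0], [0.0, 0.0, -1.0]]
wrist_force: [-0.2, 0.6, -8.1]
gripper_width: 0.618
```

Call:
arm_command([
  {"travel": [0, -0.25, 0], "fingers": 40, "roll": 0},
  {"travel": [0, -0.5, 0], "fingers": 40, "roll": 0},
  {"travel": [0, -0.75, 0], "fingers": 40, "roll": 0},
  {"travel": [0, -1.0, 0], "fingers": 40, "roll": 0},
  {"travel": [0, -1.25, 0], "fingers": 40, "roll": 0},
  {"travel": [0, -1.5, 0], "fingers": 40, "roll": 0},
  {"travel": [0, -1.75, 0], "fingers": 40, "roll": 0},
  {"travel": [0, -2.0, 0], "fingers": 40, "roll": 0},
  {"travel": [0, -2.25, 0], "fingers": 40, "roll": 0},
  {"travel": [0, -2.5, 0], "fingers": 40, "roll": 0},
])

```text
time_s: 18.0
tcp_pos: [0.5948, -0.0932, 0.0505]
ee_rot: [[0.037, -0.999, -0.0], [-0.999, -0.037, -0.0], [0.0, 0.0, -1.0]]
wrist_force: [-0.0, 0.5, -7.8]
gripper_width: 0.616
```

Call:
arm_command([
  {"travel": [0, -0.1, 0.1], "fingers": 40, "roll": 0},
  {"travel": [0, -0.2, 0.2], "fingers": 40, "roll": 0},
  {"travel": [0, -0.3, 0.3], "fingers": 40, "roll": 0},
  {"travel": [0, -0.4, 0.38], "fingers": 40, "roll": 0},
  {"travel": [0, -0.5, 0.42], "fingers": 40, "roll": 0},
  {"travel": [0, -0.55, 0.45], "fingers": 40, "roll": 0},
  {"travel": [0, -0.6, 0.47], "fingers": 40, "roll": 0},
  {"travel": [0, -0.6, 0.47], "fingers": 40, "roll": 0},
])

```text
time_s: 18.8
tcp_pos: [0.6008, -0.093, 0.0458]
ee_rot: [[0.037, -0.999, 0.0], [-0.999, -0.037, 0.0], [-0.0, -0.0, -1.0]]
wrist_force: [0.5, 0.2, -7.7]
gripper_width: 0.617
```

Down another millimetre or so by feel.

Call:
arm_command([
  {"travel": [0, 0, 0.03], "fingers": 40, "roll": 0},
  {"travel": [0, 0, 0.06], "fingers": 40, "roll": 0},
  {"travel": [0, 0, 0.08], "fingers": 40, "roll": 0},
  {"travel": [0, 0, 0.1], "fingers": 40, "roll": 0},
])

```text
time_s: 19.2
tcp_pos: [0.6007, -0.093, 0.0452]
ee_rot: [[0.037, -0.999, 0.0], [-0.999, -0.037, -0.0], [0.0, -0.0, -1.0]]
wrist_force: [-0.5, 1.1, -4.2]
gripper_width: 0.618
```

Call:
arm_command([
  {"travel": [0, -0.06, 0], "fingers": 40, "roll": 0},
  {"travel": [0, -0.12, 0], "fingers": 40, "roll": 0},
  {"travel": [0, -0.18, 0], "fingers": 40, "roll": 0},
  {"travel": [0, -0.24, 0], "fingers": 40, "roll": 0},
  {"travel": [0, -0.3, 0], "fingers": 40, "roll": 0},
  {"travel": [0, -0.35, 0], "fingers": 40, "roll": 0},
])

```text
time_s: 19.8
tcp_pos: [0.6042, -0.0929, 0.0452]
ee_rot: [[0.037, -0.999, -0.0], [-0.999, -0.037, -0.0], [0.0, 0.0, -1.0]]
wrist_force: [-1.6, 0.5, -1.3]
gripper_width: 0.621
```

Call:
arm_command([
  {"travel": [0, -0.04, 0], "fingers": 40, "roll": 0},
  {"travel": [0, -0.08, 0], "fingers": 40, "roll": 0},
  {"travel": [0, -0.12, 0], "fingers": 40, "roll": 0},
])

```text
time_s: 20.1
tcp_pos: [0.6054, -0.0929, 0.0452]
ee_rot: [[0.037, -0.999, 0.0], [-0.999, -0.037, -0.0], [0.0, -0.0, -1.0]]
wrist_force: [-2.2, 2.1, 0.6]
gripper_width: 0.621
```

Call:
arm_command([
  {"travel": [0, -0.04, 0], "fingers": 40, "roll": 0},
  {"travel": [0, -0.08, 0], "fingers": 40, "roll": 0},
  {"travel": [0, -0.12, 0], "fingers": 40, "roll": 0},
])

```text
time_s: 20.4
tcp_pos: [0.6057, -0.0928, 0.0451]
ee_rot: [[0.037, -0.999, -0.002], [-0.999, -0.037, -0.0], [0.0, 0.002, -1.0]]
wrist_force: [-5.8, 1.9, 3.5]
gripper_width: 0.617
```

Call:
arm_command([
  {"travel": [0, -0.03, 0], "fingers": 40, "roll": 0},
  {"travel": [0, -0.05, 0], "fingers": 40, "roll": 0},
])

```text
time_s: 20.6
tcp_pos: [0.6057, -0.0929, 0.0451]
ee_rot: [[0.037, -0.999, -0.003], [-0.999, -0.037, -0.0], [-0.0, 0.003, -1.0]]
wrist_force: [-6.5, 1.3, 4.5]
gripper_width: 0.62
```

Call:
arm_command([
  {"travel": [0, 0.08, -0.05], "fingers": 40, "roll": 0},
  {"travel": [0, 0.08, -0.05], "fingers": 75, "roll": 0},
  {"travel": [0, 0.08, -0.05], "fingers": 85, "roll": 0},
  {"travel": [0, 0.08, -0.05], "fingers": 85, "roll": 0},
  {"travel": [0, 0.08, -0.05], "fingers": 85, "roll": 0},
])

```text
time_s: 21.1
tcp_pos: [0.6074, -0.0928, 0.0458]
ee_rot: [[0.037, -0.999, 0.002], [-0.999, -0.037, -0.0], [0.0, -0.002, -1.0]]
wrist_force: [-0.2, 0.4, -0.6]
gripper_width: 0.825
```

Call:
arm_command([
  {"travel": [0, 0.08, -0.5], "fingers": 85, "roll": 0},
  {"travel": [0, 0.08, -1.5], "fingers": 85, "roll": 0},
  {"travel": [0, 0.08, -3], "fingers": 85, "roll": 0},
  {"travel": [0, 0.08, -6], "fingers": 85, "roll": 0},
  {"travel": [-2, 0.08, -10], "fingers": 85, "roll": 0},
  {"travel": [-6, 0.08, -14], "fingers": 85, "roll": 0},
  {"travel": [-8, 0.08, -18], "fingers": 85, "roll": 0},
  {"travel": [-8, 0.08, -18], "fingers": 85, "roll": 0},
  {"travel": [-8, 0.08, -18], "fingers": 85, "roll": 0},
])

```text
time_s: 22.0
tcp_pos: [0.603, -0.012, 0.2278]
ee_rot: [[0.039, -0.999, 0.005], [-0.999, -0.039, 0.001], [-0.001, -0.005, -1.0]]
wrist_force: [0.1, 0.2, -1.2]
gripper_width: 0.855
```

Run:
```python
from h import *
s=sense(); im,d=capture('wrist')
print(s['time_s'],s['tcp_pos'],s['wrist_force'],s['gripper_width'])
W=wworld(s,d); cv2.imwrite('pics/w5.png',im[:,:,::-1])
q=W[(d>0)&(W[...,2]>.046)&(W[...,2]<.059)&(abs(W[...,0]-.6)<.06)]
for y in np.arange(-.22,.03,.01):
    a=q[abs(q[:,1]-y)<.004]
    if len(a)>40: print(round(y,2),len(a),np.percentile(a[:,0]*1000,[1,99]).round(1),round(np.median(a[:,2])*1000,1))
```

```text
22.0 [ 0.6030385  -0.01204888  0.22782605] [ 0.06613798  0.23984387 -1.16607601] 0.8550654774282694
-0.21 237 [582.  634.2] 52.4
-0.2 353 [580.7 634.7] 52.4
-0.19 335 [580.4 633.1] 52.5
-0.18 381 [581.2 632.7] 52.9
-0.17 253 [579.9 632.3] 52.2
-0.16 266 [579.5 632.9] 52.3
-0.15 324 [579.3 632.5] 52.5
-0.14 381 [577.8 632.1] 52.4
-0.13 365 [578.7 631.1] 52.8
-0.12 328 [579.6 632.4] 52.1
-0.11 301 [579.9 633.1] 52.4
-0.1 280 [579.5 632.7] 52.2
-0.09 392 [579.2 632.2] 52.4
-0.08 385 [578.7 631.1] 52.3
-0.07 311 [579.3 630.6] 52.7
-0.06 277 [575.6 629.3] 52.3
-0.05 301 [575.2 627.9] 52.4
-0.04 303 [574.5 627.6] 52.3
-0.03 370 [575.3 627.3] 52.4
-0.02 382 [574.7 627.1] 52.8
-0.01 286 [574.  626.9] 52.2
0.0 346 [573.7 626.7] 52.2
0.01 236 [574.  626.5] 52.4
0.02 317 [573.4 626.3] 52.4
```

View pics/w5.png

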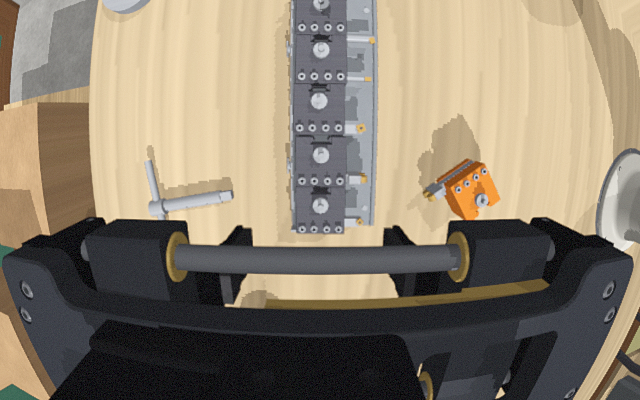

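```bash
python3 -c "
from station import *
print(finish_job())"
```

```text
the job is handed in; nothing more can be done
None
```

The loose holder is back in the middle place of the rack, tool to the open front, and the job is handed in. It took 22 s of the 64 s allowed.

- **Opening the gap:** I pushed each pair with the closed fingers until it stopped moving. The highest reading at the end of a move was 11.5 N. The gap then measured about 55.4 mm in the wrist picture. The 19 mm pad width and the two contact positions give only 53.2 mm. I trusted the picture, taking the fingers to be wider than their pads.
- **Putting the holder in:** I gripped it by its flat ends and slid it in from the front, with no side force showing. I lowered it until the floor took its weight and pushed it to the lip, where it stopped at about 6 N.
- **Last checks:** With the gripper clear, all five tops were level at about 52.4 mm and the new holder was in line with the row. row_c and row_d stand about 2 to 3 mm further from the lip than the loose holder, inside the 10 mm limit. I never went near the chuck key, tin, spanner or orange look-alike. The chuck key and look-alike show in the last picture; the tin and spanner were not re-checked.
- **Not checked:** Force was only read at the end of each move, so brief peaks in between were not seen. I did not measure the holder's sideways position in the rack frame directly. From a rough estimate of the rack's middle it is about 4 mm off centre.

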